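# Test a rubber mount for softness and sort it

### The arm

A 6-joint arm with a two-finger parallel gripper is mounted at the origin on the work surface. World frame = base frame: x ahead of the robot, y to its left, z up, the work surface at z = 0. Lengths are in m, angles in rad, forces in N, time in s.
With the tool pointing down it reaches from about 0.35 to 0.85 m from the base axis. Payload 8.1 kg.
Tool frame: the origin (TCP) lies at the very end of the fingers, on their centre line; the grasp point (between the pads) lies 19 mm behind it; x points along the fingers, z is the direction in which the jaws open and shut, and the axes are right-handed (so a half turn about x gives the same grasp; the last joint's range is limited). The gripper opens to 85 mm and grips with 20 to 120 N. Pads are 22 mm wide; open, the fingers measure 114 mm over their backs; the gripper's body (76 mm by 85 mm) begins 54 mm behind the grasp point. The pads swing forward as they close: fully open they stand 13 mm farther back than shut.
Start: joints at [1.107, 0.13, 1.488, -0, 1.523, -0.085], TCP at [0.222, 0.557, 0.231] pointing down, gripper open.
Joint ranges: [-2.96, 2.96], [-0.89, 2.26], [0.02, 2.5], [-1.34, 4.48], [0, 2.73], [-2.66, 2.66]. Speed limits (rad/s): [2.39, 2.39, 2.79, 3.14, 3.14, 3.14].

### API

Orientations are given as [roll, pitch, yaw] about the fixed x, y, z axes, in that order (R = Rz(yaw) Ry(pitch) Rx(roll)).
In Python, from plant import env gives the robot as it stands. Calls block until the motion is done:
- env.move_ptp(position, orientation): joint-space move of the TCP to a pose.
- env.move_l(position, orientation=None, feed=0.15, max_force=None): straight line of the TCP; orientation=None keeps the orientation; feed is the mean speed in m/s. With max_force (N) it stops when the force on the tool has changed by that much, and returns True; else False.
- env.goto_joints(angles): joint-space move.
- env.command_gripper(opening): opening from 0.0 (shut) to 1.0 (fully open); the grip force is fixed at half the most; returns when the fingers have stopped.
- env.wait(seconds).
- env.ik(position, orientation): joint angles nearest the present ones, or None.
- env.state(): the state.
- env.read_camera(name): name is "scene" or "top"; returns the picture (400x640x3 uint8, blue, green, red); there is no depth.
- env.calibration(name): a dict with "intrinsics" (3x3 intrinsics, pixels), "world_to_cam" (4x4, takes a point from world to camera coordinates). Camera axes: x right, y up, looking along -z (the intrinsics and any distortion apply to the point x, -y, -z); pixel columns grow to the right and rows downward; lengths in m; the calibration is good to about 2 mm. A picture is of the moment at which its call begins. calibration takes no time and is no camera call.
A pose or a line that the arm cannot do raises env.PlanningError and nothing moves.
- env.close_job(): hands the job in, once; it reports no verdict.
The state is a dict: "clock": time; "joints": joint angles; "qd": joint speeds; "joint_torque": joint torques, N m; "ee_pos": TCP position; "tcp_rot": TCP orientation; "contact_force": force on the tool from outside, world axes, zero at the start; "wrist_torque": the same for the moment, N m; "grip_width": opening from 0.0 (shut) to 1.0 (fully open).
Only numpy, scipy, OpenCV 4.12 (cv2) and the standard library are available. Lean on these libraries where they do the work, as an engineer would, in place of code of your own. Each camera call takes 0.05 s, during which the arm holds its last target. There are 200 camera calls.

### The job

Check the rubber mount in the blue tester: push the black drag pointer back to zero, then press the red knob down firmly, but without forcing it, until the pin will sink no deeper into the rubber, and let it spring back. The pointer stays where the pin took it: push the shuttle by its handle to send the mount into the green tray if the pointer stands in the green, or into the red tray if it stands in the red (either tray will do on the narrow yellow band). Leave the other things on the bench alone.

Things in the scene. Friction and masses are not known exactly. Their poses are not given: they have to be found in the camera images.
- tester: Blue tester fixed to the bench, base 150 (x) by 120 mm (y). Origin on the bench below the pin's axis; x points away from its front (handle) side, y leftward seen from the front. Steel slideway along y at z = 45 mm, ends at y = +-60 mm, fences 12 mm high at x = +-32 mm. Over it a head (x -22 to 48, y +-22, z 102 to 130 mm) and column (x 45 to 85, y +-45, up to z = 130 mm).
- scale_zero (a point): Zero of the flat scale on the column's top, at x = 65, y = -36, z = 131 mm in the tester's frame. The scale runs from here along the tester's +y: white 0 to 19 mm, green 19 to 41, yellow 41 to 47, red from 47 mm on.
- plunger: Sprung plunger with a red knob 34 mm across, 14 mm thick, on top of the head. Origin at the centre of the knob's top, z up; 167 mm above the bench when released. It goes straight down at most 18 mm against a spring (3 N at first, 5 N at the end; the pointer's drag adds about 2 N) and springs back by itself.
- pin_tip (a point): Lower end of the plunger's pin, 6 mm across, on the tester's z axis. It meets the mount after 5 mm of travel, then sinks 2 to 11 mm into the rubber until it bottoms firmly. A firm press puts over 3 N more on the rubber for 0.2 s (12 to 25 N on the knob in all); over 60 N on the rubber is forcing it.
- pointer (a joint): Drag pointer on the scale, in m: 0 at zero, growing along the tester's +y to 0.074. The plunger drives it up to 4 x its travel less 1 mm; it never draws it back, and it stays there (friction 0.5 N). Push it back by hand; within 2.5 mm of zero is zero. At the start it shows an old reading. Green is under 0.041, red over 0.047.
- pointer_tab (a point): Middle of the top of the pointer's upright black tab (18 mm in the tester's x, 8 mm in y, 24 mm tall from 2 mm above the column's top, white stripe on top), 26 mm above the column's top. At zero it is at x = 69, y = -36, z = 157 mm in the tester's frame.
- shuttle (a joint): Aluminium shuttle on the slideway, in m: 0 in the middle under the pin, positive along the tester's +y, from -0.104 to 0.104; slides stiffly (about 1.5 N) and stays. Its two cheeks stand at both sides of the mount and carry it along; close to either end of its travel (0.09 or more) the mount is clear of the slideway and drops into the tray there.
- shuttle_handle (a point): Centre of the black ball, 22 mm across, on top of the shuttle's upright steel handle post (14 mm across, from 62 mm up to the ball at 124 mm above the bench), 100 mm in front (-x) of the pin's axis.
- mount: Black rubber mount under test, 50 mm across and 36 mm tall with a steel foot 54 mm across; loose, standing between the shuttle's cheeks (64 mm apart) below the pin. Origin at the centre of its underside, z up. 0.22 kg.
- green_tray: Green open tray, 105 mm (x) by 100 mm (y), 38 mm tall, walls 4 mm, fixed under one end of the slideway, 113 mm from the pin's axis along the tester's y; which end varies. Origin at the centre of its underside.
- red_tray: Red open tray, same size, at the other end. Origin at the centre of its underside.
- wrench: Steel wrench lying on the bench, 170 mm long; bystander. Origin at the middle of its underside.
- oil_can: Red can with yellow label, 56 mm across, 130 mm tall; bystander. Origin at the centre of its underside.
- spare_mount: Spare black rubber mount with an upright stud, 54 mm across, 54 mm tall, standing on the bench; bystander. Origin at the centre of its underside.
Things that resemble listed ones, but are neither listed nor needed, are in the scene too. Of the things that look like the green_tray, take the one that is nearest to the robot's base at the start. Of the things shaped like the tester, the blue one is meant.

How it is judged:
On the way, in this order (a step that is already met when the one before it is completed fails the run):
1. the drag pointer is pushed back to zero (value of joint pointer below 0.0025 m), for 0.1 s.
2. the knob is pressed until the pin bears firmly (over 3 N) on the mount in the tester (contact force between plunger and mount above 3 N and value of joint pointer above 0.019 m), for 0.2 s.
3. the mount lies in the tray that the reading calls for (((value of joint pointer below 0.048 m and x of mount in the frame of green_tray between -0.05 and 0.05 m and y of mount in the frame of green_tray between -0.048 and 0.048 m and z of mount in the frame of green_tray below 0.038 m) or (value of joint pointer above 0.04 m and x of mount in the frame of red_tray between -0.05 and 0.05 m and y of mount in the frame of red_tray between -0.048 and 0.048 m and z of mount in the frame of red_tray below 0.038 m))), for 0.2 s.
At the end, for the whole second after the job is handed in: The mount rests inside the green tray (pointer below 0.048 m) or the red tray (pointer above 0.040 m; between, either): origin within 50 mm (x) and 48 mm (y) of the tray's middle, under 38 mm above its underside; the pointer still reads over 0.019 m (value of joint pointer above 0.019 m and ((value of joint pointer below 0.048 m and x of mount in the frame of green_tray between -0.05 and 0.05 m and y of mount in the frame of green_tray between -0.048 and 0.048 m and z of mount in the frame of green_tray below 0.038 m) or (value of joint pointer above 0.04 m and x of mount in the frame of red_tray between -0.05 and 0.05 m and y of mount in the frame of red_tray between -0.048 and 0.048 m and z of mount in the frame of red_tray below 0.038 m)) and linear speed of mount below 0.02 m/s); the robot touches nothing.
It fails at once if the pin is forced into the mount with more than 60 N (contact force between plunger and mount above 60 N).
It fails at once if a bystander (wrench, can or spare mount) is moved by more than 30 mm (distance of any of wrench, oil_can, spare_mount from where it was at the start of the episode above 0.03 m).
It also fails if it takes over 45 s, if anything falls off the work surface, if the arm or the gripper's body presses on something with over 40 N, if the wrist force passes 120 N, or if a joint passes its speed limit or range.

## Working session

There is one attempt and no reset: what is moved stays moved. The work goes in short steps, each a Python script; the robot and the scene stay as the last script left them, time stands still between calls to the robot, and variables do not carry over. Pictures are saved under pics/ and viewed, about 8 in all and at most 12, crops included, and the job is handed in when it is done.

```bash
mkdir -p pics; ls; python3 - <<'E'
from plant import env
import cv2
for n in("scene","top"):
    cv2.imwrite(f"pics/{n}0.png",env.read_camera(n)); c=env.calibration(n); print(n,c)
print(env.state())
E
```

```text
pics
scene {'intrinsics': array([[475.4888069 ,   0.        , 313.33494141],
       [  0.        , 475.4888069 , 195.6936924 ],
       [  0.        ,   0.        ,   1.        ]]), 'world_to_cam': array([[-0.87509071,  0.48379209,  0.01270683,  0.46008795],
       [-0.39446699, -0.72823745,  0.56041592,  0.19269307],
       [ 0.28037838,  0.48540234,  0.82811384, -1.49375965],
       [ 0.        ,  0.        ,  0.        ,  1.        ]])}
top {'intrinsics': array([[426.77321849,   0.        , 326.10452185],
       [  0.        , 426.77321849, 198.70206711],
       [  0.        ,   0.        ,   1.        ]]), 'world_to_cam': array([[ 0.02882602, -0.99955524,  0.00764075,  0.04388872],
       [ 0.98597393,  0.02968981,  0.16423743, -0.56146359],
       [-0.16439124,  0.00279927,  0.98639124, -1.02535692],
       [ 0.        ,  0.        ,  0.        ,  1.        ]])}
{'clock': 0.1, 'joints': array([ 1.10657802e+00,  1.31105910e-01,  1.48917835e+00,  1.54206830e-05,
        1.52301288e+00, -8.54313470e-02]), 'qd': array([-0.0001422 , -0.00130364, -0.00319702, -0.00132479, -0.00017727,
        0.00011189]), 'joint_torque': array([ 1.30284254e-03, -5.70949209e+01, -5.01944518e+01, -2.39625761e-04,
        8.10013065e-03,  1.38147507e-05]), 'ee_pos': array([0.22164167, 0.55702032, 0.23033286]), 'tcp_rot': array([ 3.04712546,  1.56909178, -2.04405123]), 'contact_force': array([-0.16062943,  0.36229067, -0.21434918]), 'wrist_torque': array([0.0041778 , 0.02115932, 0.03366579]), 'grip_width': 1.0005510560252182}
```

View pics/scene0.png

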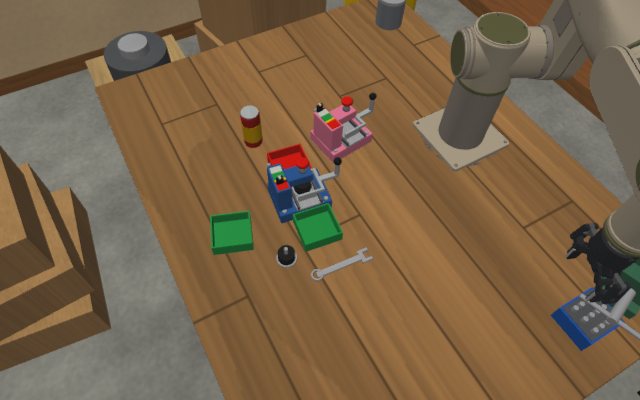

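View pics/top0.png

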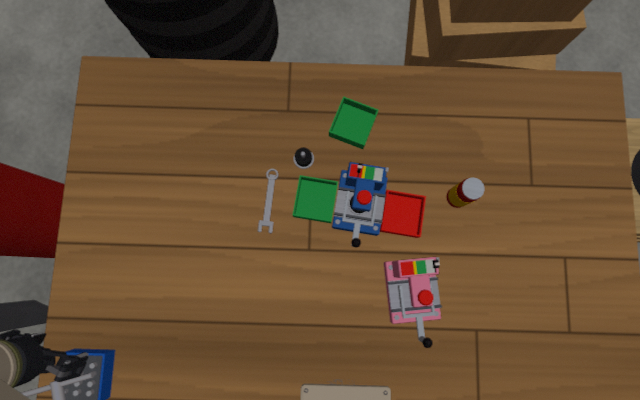

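The top view shows the blue tester with its knob at about (364,198), handle ball (356,242), green tray (317,200) on its +y side, red tray (403,213), pointer tab near (361,170). The second green tray at (353,123) is farther from the base, and a pink tester sits at (413,292).

```bash
cat > h.py <<'E'
from plant import env
import cv2, numpy as np
def ray(n,uv):
    c=env.calibration(n);K=c["intrinsics"];T=np.array(c["world_to_cam"]);R,t=T[:3,:3],T[:3,3]
    d=np.linalg.inv(K)@[uv[0],uv[1],1]; d=d*[1,-1,-1]
    return -R.T@t, R.T@d
def plane(n,uv,z):
    o,d=ray(n,uv); return o+d*(z-o[2])/d[2]
def proj(n,p):
    c=env.calibration(n);T=np.array(c["world_to_cam"]);q=T[:3,:3]@np.asarray(p,float)+T[:3,3]
    u=c["intrinsics"]@(q*[1,-1,-1]); return u[:2]/u[2]
def tri(u1,u2):
    (a,d),(b,e)=ray("top",u1),ray("scene",u2)
    s=np.linalg.lstsq(np.c_[d,-e],b-a,rcond=None)[0]; p,q=a+d*s[0],b+e*s[1]
    return (p+q)/2,np.linalg.norm(p-q)
def blobs(img,lo,hi,box,amin=8):
    x0,y0,x1,y1=box; m=cv2.inRange(cv2.cvtColor(img[y0:y1,x0:x1],cv2.COLOR_BGR2HSV),lo,hi)
    n,_,s,c=cv2.connectedComponentsWithStats(m)
    return [(int(s[i,4]),np.round(c[i]+[x0,y0],1),s[i,:4]+[x0,y0,0,0]) for i in range(1,n) if s[i,4]>=amin]
E
python3 - <<'E'
from h import *
t=cv2.imread("pics/top0.png");s=cv2.imread("pics/scene0.png")
print("red top",blobs(t,(0,180,60),(8,255,255),(330,150,440,250)))
print("red2 top",blobs(t,(172,180,60),(180,255,255),(330,150,440,250)))
print("red sc",blobs(s,(0,180,60),(8,255,255),(260,140,350,225)))
print("grn top",blobs(t,(50,120,40),(80,255,255),(285,150,400,250)))
print("blk top",blobs(t,(0,0,0),(180,255,50),(335,150,390,255)))
print("blk sc",blobs(s,(0,0,0),(180,255,50),(260,150,350,225)))
a=cv2.resize(t[150:255,285:435],None,fx=5,fy=5,interpolation=cv2.INTER_CUBIC)
b=cv2.resize(s[140:260,250:360],None,fx=5,fy=5,interpolation=cv2.INTER_CUBIC)
cv2.imwrite("pics/tz.png",a);cv2.imwrite("pics/sz.png",b)
E
```

```text
red top [(95, array([355. , 171.1]), array([350, 165,  12,  12])), (139, array([363.8, 197.1]), array([357, 191,  14,  13])), (1711, array([403.1, 213.5]), array([380, 190,  46,  48]))]
red2 top [(12, array([363.5, 191. ]), array([358, 190,  12,   4]))]
red sc [(732, array([289. , 156.7]), array([267, 144,  45,  25])), (62, array([281.8, 185.6]), array([276, 182,  12,   8]))]
grn top [(105, array([369.1, 172.5]), array([365, 166,  10,  14])), (1646, array([314.9, 198.7]), array([293, 175,  45,  48]))]
blk top [(9, array([358.7, 170.3]), array([358, 169,   3,   4])), (40, array([350.3, 181.9]), array([346, 179,  10,   7])), (26, array([377.2, 186.1]), array([375, 184,   6,   6])), (53, array([355.3, 207.1]), array([350, 197,  14,  16])), (59, array([355.4, 242.5]), array([352, 239,   8,   8]))]
blk sc [(42, array([337.1, 161. ]), array([334, 158,   7,   7])), (30, array([279.2, 180.7]), array([276, 178,   8,   6])), (140, array([302.5, 187.5]), array([294, 182,  17,  12]))]
```

View pics/tz.png

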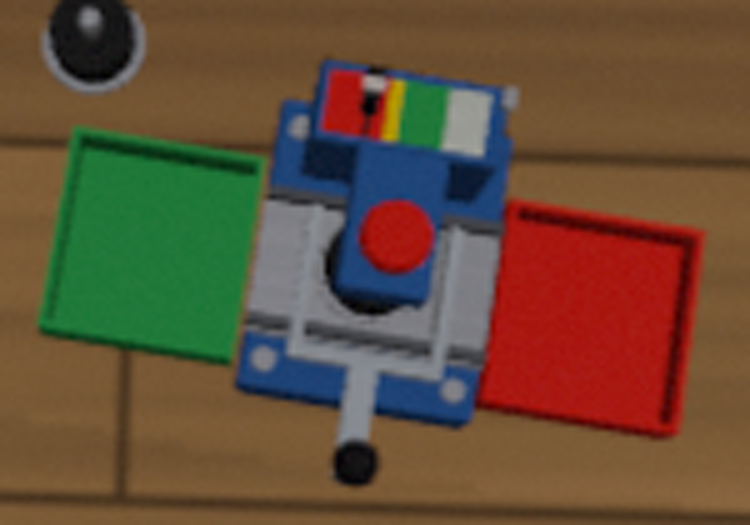

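View pics/sz.png

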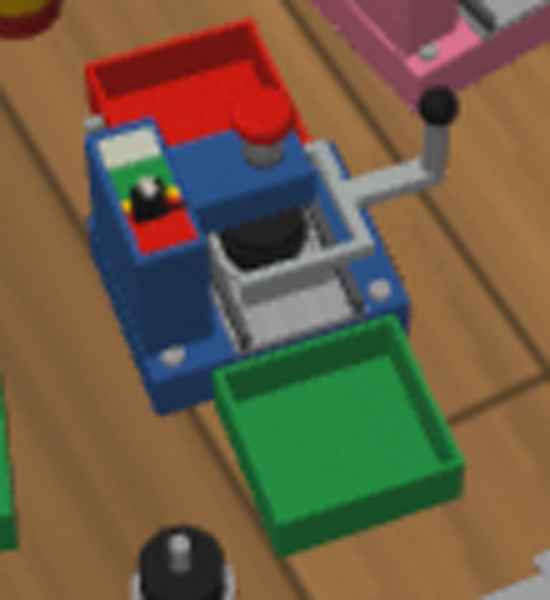

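The crops show the tab standing on the red just beyond yellow, knob at crop (396,236), ball (355,463), and tray rim corners that give the tester's yaw; scene crop: knob (263,110), ball (438,105).

```bash
cat >> h.py <<'E'
g=np.array([plane("top",np.array(p)/5+[285,150],.038) for p in [(78,128),(266,157),(233,362),(40,332)]])
r=np.array([plane("top",np.array(p)/5+[285,150],.038) for p in [(510,200),(703,232),(676,436),(480,406)]])
KN=plane("top",(364.2,197.2),.167)
_v=g.mean(0)-r.mean(0); YAW=np.arctan2(-_v[0],_v[1])
ORI=(g.mean(0)+r.mean(0))/2; ORI=(ORI+KN)/2; ORI[2]=0
RZ=np.array([[np.cos(YAW),-np.sin(YAW),0],[np.sin(YAW),np.cos(YAW),0],[0,0,1]])
def W(x,y,z): return ORI+RZ@[x,y,z]
def L(p): return RZ.T@(np.asarray(p)-ORI)
E
python3 - <<'E'
from h import *
print(g.mean(0),r.mean(0),"dist",np.linalg.norm(_v),"sizes",np.linalg.norm(g[0]-g[1]),np.linalg.norm(g[1]-g[2]))
print("yaw deg",np.degrees(YAW),"knob",KN,"mid",(g.mean(0)+r.mean(0))/2,"ori",ORI)
print("knob tri",tri((364.2,197.2),(302.6,161.8)))
p=tri((355.7,242.5),(337.3,161));print("ball tri",p,L(p[0]))
q=plane("top",(359.8,166.3),.157);print("tab",q,L(q));q=tri((359.8,166.3),(279.5,176.8));print(q,L(q[0]))
for n in("top","scene"):print(proj(n,W(69,-36,157)/1 if 0 else W(.065,-.036,.131)),proj(n,W(.065,.011,.131)))
# reachability: try orientations with tool down
for nm,P in dict(knob=W(0,0,.167),tab=W(.069,.03,.15),tabz=W(.069,-.04,.15),ball=W(-.1,0,.13),b2=W(-.1,-.12,.11),b3=W(-.1,.12,.11)).items():
  for yz in (0,np.pi/2):
    a=YAW+yz; x=np.array([0,0,-1.]);z=np.array([np.cos(a),np.sin(a),0]);y=np.cross(z,x)
    from scipy.spatial.transform import Rotation as Ro
    print(nm,yz,env.ik(P,Ro.from_matrix(np.c_[x,y,z]).as_euler("xyz")))
E
```

```text
Traceback (most recent call last):
NameError: name '_v' is not defined
```

```bash
cat >> h.py <<'E'
from scipy.spatial.transform import Rotation as Ro
def down(a):
    "tool down, jaws opening along tester-frame angle a"
    a+=YAW; x=np.array([0,0,-1.]);z=np.array([np.cos(a),np.sin(a),0])
    return Ro.from_matrix(np.c_[x,np.cross(z,x),z]).as_euler("xyz")
E
python3 - <<'E'
from h import *
print(g.mean(0),r.mean(0),"dist",np.linalg.norm(g.mean(0)-r.mean(0)),"sizes",np.linalg.norm(g[0]-g[1]),np.linalg.norm(g[1]-g[2]))
print("yaw deg",np.degrees(YAW),"knob",KN,"mid",(g.mean(0)+r.mean(0))/2,"ori",ORI)
print("knob tri",tri((364.2,197.2),(302.6,161.8)))
p=tri((355.7,242.5),(337.3,161));print("ball tri",p,L(p[0]))
q=plane("top",(359.8,166.3),.157);print("tab",q,L(q));q=tri((359.8,166.3),(279.5,176.8));print(q,L(q[0]))
for nm,P in dict(knob=W(0,0,.167),tab=W(.069,.03,.15),tabz=W(.069,-.04,.15),ball=W(-.1,0,.13),b2=W(-.1,-.12,.11),b3=W(-.1,.12,.11)).items():
  for yz in (0,np.pi/2,-np.pi/2):
    print(nm,yz,env.ik(P,down(yz)))
E
```

```text
[0.5603147  0.08627978 0.038     ] [ 0.52930291 -0.13551318  0.038     ] dist 0.22395054214893584 sizes 0.09708262684994287 0.10633850582597996
yaw deg -7.959673638589402 knob [ 0.54574682 -0.02395183  0.167     ] mid [ 0.5448088 -0.0246167  0.038    ] ori [ 0.54527781 -0.02428427  0.        ]
knob tri (array([ 0.54622215, -0.02419176,  0.16397422]), np.float64(0.00012602019592813834))
ball tri (array([ 0.44792619, -0.0104409 ,  0.12314954]), np.float64(0.001138915672551155)) [-0.09833068  0.00022912  0.12314954]
tab [ 0.61858004 -0.01384746  0.157     ] [0.07115077 0.02048686 0.157     ]
(array([ 0.61804038, -0.01357688,  0.15846419]), np.float64(0.0004514761539626088)) [0.07057884 0.0206801  0.15846419]
knob 0 [-1.38448399e-01  2.35420338e-02  1.71904950e+00  0.00000000e+00
  1.39900112e+00  4.74112992e-04]
knob 1.5707963267948966 [-0.1384484   0.02354203  1.7190495   0.          1.39900112 -1.57032221]
knob -1.5707963267948966 [-0.1384484   0.02354203  1.7190495   0.          1.39900112  1.57127044]
tab 0 [-0.08965468  0.22736629  1.52947363  0.          1.38475274  0.04926784]
ta
[... 772 characters left out ...]
]
b2 0 [-0.40666479 -0.19591424  2.03354321  0.          1.30396368 -0.26774228]
b2 1.5707963267948966 [-0.40666479 -0.19591424  2.03354321  0.          1.30396368 -1.83853861]
b2 -1.5707963267948966 [-0.40666479 -0.19591424  2.03354321  0.          1.30396368  1.30305405]
b3 0 [ 1.22153879e-01 -1.17128404e-01  1.96352877e+00 -4.44089210e-16
  1.29519229e+00  2.61076391e-01]
b3 1.5707963267948966 [ 0.12215388 -0.1171284   1.96352877  0.          1.29519229 -1.30971994]
b3 -1.5707963267948966 [ 0.12215388 -0.1171284   1.96352877  0.          1.29519229  1.83187272]<sys>:0: UserWarning: Gimbal lock detected. Setting third angle to zero since it is not possible to uniquely determine all angles.
```

All cross-checks agree within about 3 mm (tray distance 224 vs 226, knob z 164 vs 167, ball at x = −98, z = 123; tab at y = +20.5, reading about 0.057). Next: push the pointer back.

```bash
python3 -W ignore - <<'E'
from h import *
o=down(0)
env.command_gripper(0.0)
env.move_ptp(W(.069,.066,.23),o)
print(env.state()["clock"],L(env.state()["ee_pos"]),env.state()["contact_force"])
print(env.move_l(W(.069,.066,.141),o,feed=.12,max_force=8))
print("push",env.move_l(W(.069,-.045,.141),o,feed=.03,max_force=5))
env.wait(.15)
s=env.state();print(s["clock"],L(s["ee_pos"]),s["contact_force"])
env.move_l(W(.069,-.005,.141),o,feed=.1)
env.move_l(W(.069,-.005,.22),o,feed=.15)
env.move_ptp(W(0,0,.21),o)
s=env.state();print(s["clock"],L(s["ee_pos"]),s["contact_force"])
for n,b in(("top",(335,150,395,250)),("scene",(255,150,345,225))):
    i=env.read_camera(n);cv2.imwrite(f"pics/{n}1.png",i)
i=cv2.imread("pics/scene1.png");cv2.imwrite("pics/c1.png",cv2.resize(i[130:240,240:360],None,fx=5,fy=5,interpolation=cv2.INTER_CUBIC))
for v in(0,.0025,.01):print(v,proj("scene",W(.069,-.036+v,.157))*5-[1200,650])
E
```

```text
3.225 [0.06879089 0.06706147 0.23006679] [ 0.58041083  0.81444863 -0.06107751]
False
push True
6.8083 [ 0.06858835 -0.0203402   0.14026238] [-0.0506092   2.35971131  0.81691064]
8.175 [-1.77486911e-03  9.60298338e-05  2.08043431e-01] [ 0.75103032 -0.45543053  0.32097832]
0 [164.86161052 151.73123012]
0.0025 [166.38372132 155.30662612]
0.01 [170.96947396 166.07843171]
```

View pics/c1.png

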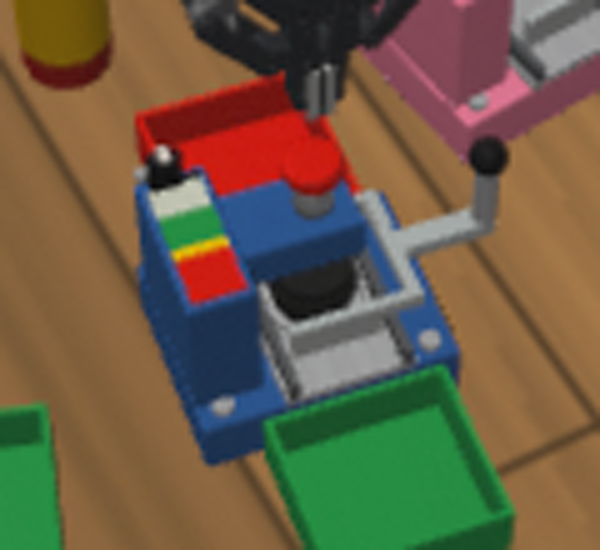

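The pointer stands at zero: its stripe is at crop (163,153), against a predicted (165,152), and the push ended at the hard stop. Next: press.

```bash
python3 -W ignore - <<'E'
from h import *
o=down(0)
env.move_l(W(0,0,.175),o,feed=.08)
print(env.state()["contact_force"])
print("press",env.move_l(W(0,0,.148),o,feed=.012,max_force=17))
for _ in range(6):
    s=env.state();print(s["clock"],L(s["ee_pos"]),s["contact_force"]); env.wait(.08)
env.move_l(W(0,0,.22),o,feed=.12)
env.move_ptp(W(-.1,0,.22),o)
for n in("top","scene"): cv2.imwrite(f"pics/{n}2.png",env.read_camera(n))
i=cv2.imread("pics/scene2.png");cv2.imwrite("pics/c2.png",cv2.resize(i[130:240,240:360],None,fx=5,fy=5,interpolation=cv2.INTER_CUBIC))
for v in(.02,.03,.04,.05,.06):print(v,proj("scene",W(.069,-.036+v,.157))*5-[1200,650])
print(env.state()["clock"])
E
```

```text
[ 0.56777459 -0.12633102  0.2284984 ]
press True
10.2083 [ 5.57451505e-05 -1.16823701e-05  1.59687557e-01] [-2.67227454  0.13484765  5.90658916]
10.2917 [ 7.75245517e-05 -2.34589659e-05  1.59693178e-01] [-2.04630846  1.48959441  7.47441384]
10.375 [5.85009061e-05 9.72499719e-06 1.59676311e-01] [-2.77254861  0.3903949   6.44831837]
10.4583 [5.64679521e-05 1.46305688e-05 1.59692037e-01] [-2.36394062 -0.245615    7.29156956]
10.5417 [4.09330689e-05 4.23439895e-07 1.59687594e-01] [-1.45601626  0.48195231  6.31021437]
10.625 [ 7.85116497e-05 -1.85332193e-05  1.59705949e-01] [-1.90323214  0.41993017  6.93239293]
0.02 [177.12951178 180.54818943]
0.03 [183.34239534 195.14208036]
0.04 [189.60880762 209.86170874]
0.05 [195.92944339 224.70870661]
0.06 [202.3050095  239.68473433]
11.95
```

View pics/c2.png

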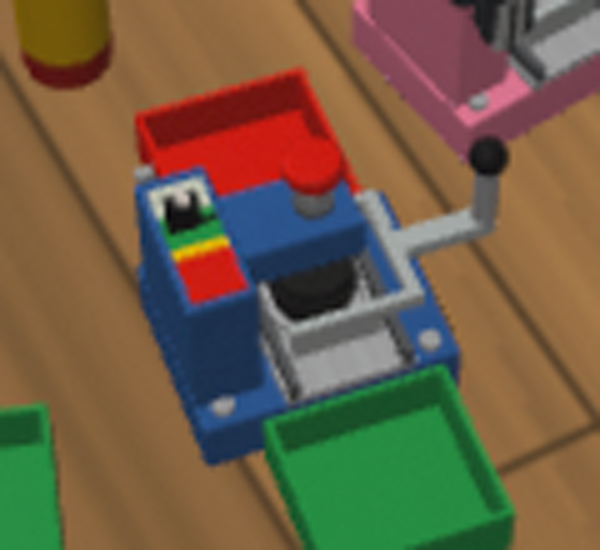

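The tab has moved to crop (182,190), reading about 0.026, but the force relaxed to about 7 N on stopping, so a firm hold isn't assured. I'll press again in small steps, watching the settled force.

```bash
python3 -W ignore - <<'E'
from h import *
o=down(0)
env.move_ptp(W(0,0,.20),o)
env.move_l(W(0,0,.171),o,feed=.1)
f0=env.state()["contact_force"][2]
env.move_l(W(0,0,.161),o,feed=.02,max_force=25)
z=.1605
while z>.148:
    env.move_l(W(0,0,z),o,feed=.01,max_force=25); env.wait(.06)
    f=np.mean([(env.wait(.01),env.state()["contact_force"][2])[1] for _ in range(5)])-f0
    p=env.state()["ee_pos"][2]; print(f"{z:.4f} {p:.4f} {f:.1f}")
    if f>15: break
    z-=.0004
env.wait(.35); s=env.state(); print(s["clock"],s["ee_pos"][2],s["contact_force"][2]-f0)
env.move_l(W(0,0,.22),o,feed=.12)
env.move_ptp(W(-.1,0,.22),o)
for n in("top","scene"): cv2.imwrite(f"pics/{n}3.png",env.read_camera(n))
i=cv2.imread("pics/scene3.png");cv2.imwrite("pics/c3.png",cv2.resize(i[155:195,260:310],None,fx=12,fy=12,interpolation=cv2.INTER_CUBIC))
for v in(.02,.025,.03,.035,.04):print(v,(proj("scene",W(.069,-.036+v,.157))-[260,155])*12)
print(env.state()["clock"])
E
```

```text
0.1605 0.1607 3.1
0.1601 0.1601 3.1
0.1597 0.1598 4.4
0.1593 0.1597 6.9
0.1589 0.1596 8.8
0.1585 0.1596 10.8
0.1581 0.1595 13.8
0.1577 0.1594 16.3
16.6833 0.15945487793908897 15.903762542009297
0.02 [185.11082826 133.31565463]
0.025 [192.55033303 150.79084469]
0.03 [200.02174881 168.34099286]
0.035 [207.52528139 185.96658246]
0.04 [215.06113828 203.66810099]
17.9333
```

View pics/c3.png

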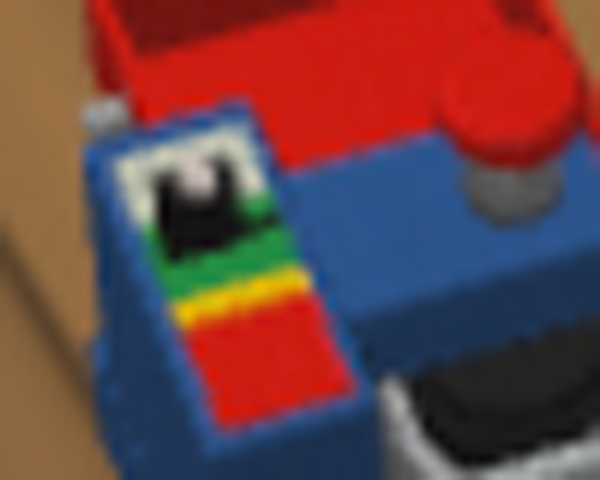

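The pin bottomed hard at z ≈ 0.1594 with a settled 16 N. The stripe at crop (198,175) gives a reading of about 0.030, i.e. green. I'll push the handle toward +y, to the green tray.

```bash
python3 -W ignore - <<'E'
from h import *
o=down(0)
env.move_ptp(W(-.1,-.05,.2),o)
print(env.move_l(W(-.1,-.05,.1),o,feed=.12,max_force=8))
print("push",env.move_l(W(-.1,.105,.1),o,feed=.05,max_force=14))
env.wait(.1);s=env.state();print(s["clock"],L(s["ee_pos"]),s["contact_force"])
y=L(s["ee_pos"])[1]
env.move_l(W(-.1,y-.03,.1),o,feed=.1)
env.move_l(W(-.1,y-.03,.22),o,feed=.15)
env.move_ptp(W(-.1,-.1,.25),o)
for n in("top","scene"): cv2.imwrite(f"pics/{n}4.png",env.read_camera(n))
i=cv2.imread("pics/scene4.png")[130:260,240:380];j=cv2.imread("pics/top4.png")[140:270,280:400]
cv2.imwrite("pics/c4.png",cv2.resize(np.hstack([i,j]),None,fx=3,fy=3,interpolation=cv2.INTER_CUBIC))
print(env.state()["clock"])
E
```

```text
False
push True
21.6833 [-0.10003532  0.08288746  0.09983789] [-0.72002167 -4.72341523  3.41721057]
23.85
```

View pics/c4.png

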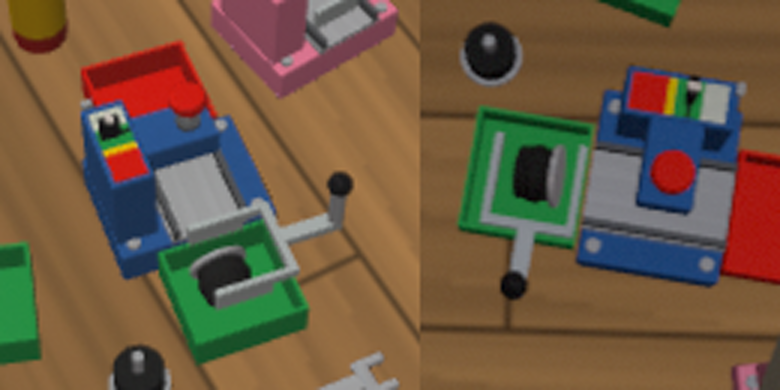

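The mount lies on its side in the green tray, foot toward the tester, at the top-crop position (558,175). I'll check the origin's margin (foot underside) numerically.

```bash
python3 -W ignore - <<'E'
from h import *
gc=g.mean(0); 
for u in((565-420)/3+280,(553-420)/3+280):
    q=plane("top",(u,140+176/3),.031); print("rel tray",RZ.T@(q-gc))
q=[plane("top",((x-420)/3+280,140+y/3),.058) for x,y in((556,145),(556,208))];print("foot width if at z .031..058",np.linalg.norm(q[0]-q[1]))
a=cv2.imread("pics/top4.png");env.wait(.5);b=env.read_camera("top");s=env.state()
d=cv2.absdiff(a,b)[150:250,285:345];print("motion max diff",d.max(),s["clock"],s["contact_force"])
cv2.imwrite("pics/c5.png",cv2.resize(b[165:235,285:350],None,fx=8,fy=8,interpolation=cv2.INTER_CUBIC))
for y in(-.048,-.03,0): print(y,(proj("top",gc+RZ@[0,y,.031-.038])-[285,165])*8)
E
```

```text
rel tray [ 0.00676741 -0.0309471  -0.007     ]
rel tray [ 0.00505334 -0.020903   -0.007     ]
foot width if at z .031..058 0.052856781635206296
motion max diff 14 24.4 [-0.05225029 -0.40410637  0.32975796]
-0.048 [396.00940526 298.92507673]
-0.03 [340.19691734 289.52558903]
0 [247.25825039 273.87361059]
```

View pics/c5.png

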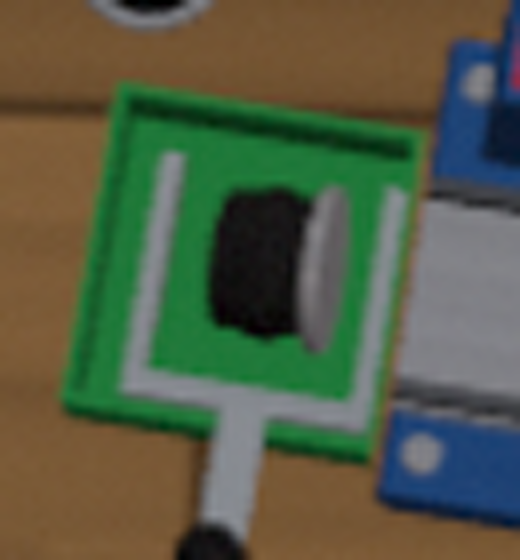

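The mount rests still on its side, with its origin about 27 mm off the tray's middle (limit 48 mm) and about 31 mm up (limit 38 mm). Handing in.

```bash
python3 -W ignore -c "
from plant import env
env.close_job()"
```

```text
the job is handed in; nothing more can be done
```

The mount tested green and is in the green tray; I handed the job in at about 24 s of the 45 s allowed.

- **Zeroing:** I pushed the pointer back until it met its stop. The picture put its stripe within half a camera pixel of the computed zero.
- **Pressing:** The first press stopped at the force limit but settled to only about 7 N, so I pressed again in small steps. That time the pin bottomed at a settled 16 N, held for more than 0.35 s. The knob had travelled about 7.5 mm.
- **Reading:** The pointer stands at about 0.030 m, which is green. That agrees with the knob's travel (4 × 7.5 mm less 1 mm is about 29 mm).
- **Sorting:** I pushed the shuttle to its +y stop and the mount dropped into the green tray.
- **Last checks:**
  - The mount is still and lies on its side. Its origin is about 27 mm from the tray's middle (limit 48 mm) and about 31 mm up, worked out from its size (limit 38 mm).
  - The arm is clear and touching nothing.
  - My route stayed away from the wrench, can and spare mount. I did not measure their positions again at the end.

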